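# Bring a new roll to the label printer

### The arm

A 6-joint arm with a two-finger parallel gripper is mounted at the origin on a cart in front of the work surface, level with it; the furniture and walls round the work are solid. World frame = base frame: x ahead of the robot, y to its left, z up, the work surface at z = 0. Lengths are in m, angles in rad, forces in N, time in s.
With the tool pointing down it reaches from about 0.275 to 0.975 m from the base axis. Payload 8.4 kg.
Tool frame: the origin (TCP) lies on the centre line of the jaws, within the pads' length; the fingertips stand 17 mm ahead of it and the grasp point (between the pads) lies 2 mm behind it; z points along the fingers, y is the line along which they close (so a half turn about z gives the same grasp; the last joint's range is limited). The gripper opens to 92 mm and grips with 3 to 60 N. Pads are 20 mm wide; open, the fingers measure 128 mm over their backs; the gripper's body (75 mm by 189 mm) begins 69 mm behind the grasp point.
Start: joints at [-1.257, 0.353, 1.633, -0, 1.155, -0.002], TCP at [0.194, -0.594, 0.232] pointing down, gripper open.
Joint ranges: [-2.63, 2.63], [-0.92, 2.1], [0.06, 2.66], [-1.3, 4.44], [0, 2.69], [-3.02, 3.02]. Speed limits (rad/s): [2.22, 2.22, 2.79, 3.14, 3.14, 3.14].

### API

Orientations are given as a unit quaternion [w, x, y, z].
In Python, from cell import read_state, vision, manip gives the robot as it stands.
- The arm moves only by the tool apply_moves, never from a script. Its argument "rows" is a list of rows, each an object with "xyz": the shift along the tool's x, y, z in m, a list of three; "roll": the turn about the tool's z in degrees; "grip": the closure, from -1 (fully open) to 1 (shut). A call has 1 to 12 rows; each row is the pose to reach, as a shift and turn from the pose commanded when the call began, along the tool's axes at that moment; what a row does not reach only later rows make up. A row lasts 1/12 s, in which the tool goes at most 41.7 mm and 7.16 degrees, less where a joint would pass 70% of its speed; a pose out of reach is approached as far as the arm can. A call with a gripper value outside its range is refused whole. The fingers move at their own pace and stop on an object; "newtons" is the grip in N (left out, the last holds). Time passes only in rows, so rows that repeat a pose let the fingers close. It gives the time, the measured TCP pose, the force, the opening and the grip force at its end, in the units of the state.
- read_state(): the state, without advancing time (a new reading comes with each control period).
- vision.read_camera(name): name is "scene" or "top"; returns a dict with "image" (420x560x3 uint8, red, green, blue), "depth" (420x560 float32, m along the optical axis (not along the pixel's ray), 0 where there is no reading), "fx", "fy", "cx", "cy" (pixels), "k1" (the pictures are not rectified: a ray, as slopes to the right and down, at radius r is drawn at 1 + k1 r^2 times it, then the intrinsics apply), "R" (3x3) and "t" (3): a world point X has camera coordinates R X + t. Camera axes: x right, y down, z forward; pixel columns grow to the right and rows downward; lengths in m; the calibration is good to about 2 mm. A picture is of the moment at which its call begins.
- manip.job_done(): hands the job in; it is judged then, once.
The state is a dict: "clock": time; "joint_pos": joint angles; "qd": joint speeds; "joint_efforts": joint torques, N m; "tcp_pos": TCP position; "orientation": TCP orientation; "wrist_force": force on the tool from outside, world axes, zero at the start; "ft_torque": the same for the moment, N m; "grip_width": opening from 0.0 (shut) to 1.0 (fully open); "gripper_force": force on a finger pad.
Only numpy, scipy, OpenCV 4.12 (cv2) and the standard library are available. Lean on these libraries where they do the work, as an engineer would, in place of code of your own. Each camera call takes 0.05 s, during which the arm holds its last target. There are 200 camera calls.

### The job

Raise the label printer's stiff cover by its bar handle until it stands a little past upright, about 100 degrees from shut, and leave it there, not laid back to its stop. Then lift the wide label roll out of its stand, carry it over the things on the bench without knocking any, and bring it level over the printer's open bay, the two spindle ends lined up above the two slots and about a centimetre clear of them. Finish still holding it there, with neither roll nor gripper touching the printer, so that I can thread the labels before the roll goes down.

Things in the scene. Friction and masses are not known exactly. Their poses are not given: they have to be found in the camera images.
- printer: Grey desktop label printer, fixed, 130 mm wide, walls 80 mm high, x from -72 (front) to +94 mm (rear, cover hinge). Origin under it on the table, x to the rear, y along the slots' line, z up. Under the cover is the open roll bay with two upright white cheeks, inner faces at y = +-32 mm, 5 mm thick, tops at z = 80; front block (x < -48) at most 62 high, rear housing (x > 40) 80 high.
- bay (a point): Point midway between the two spindle slots of the cheeks, level with their mouths: 80 mm above the table, x = -15 mm in the printer, 106 mm in front of the hinge. Axes as the printer's, y through both slots. Slots 10 mm wide, flared to 18 at the mouth, 34 deep. The bay is free for fingers from 33 mm in front of this point (further, above z = 62) to 55 mm behind it.
- cover (a joint): Opening angle of the printer's cover, rad: 0 shut (level), 1.57 upright, 2.1 laid back at its stop; wanted 1.745 (100 degrees). Stiff hinge (friction 0.45 N m, cover 0.22 kg): it stays where it is left. It carries the label sensor on a short lead, so it must not be laid back. May start up to 0.25 ajar.
- cover_bar (a point): Middle of the cover's handle, a round dark steel bar 10 mm thick and 64 mm long along the printer's y; a hand notch in the cover's front edge leaves 40 mm free behind it. 195 mm from the hinge axis, 5 mm above the axis when shut. Can be pinched from above, closing along the printer's x, at all angles up to 100 degrees; it turns between the fingers as the cover rises.
- cover_hinge (a point): Middle of the cover's hinge axis, 82 mm above the table at the rear of the printer; the axis runs along the printer's y.
- wide_roll: The wide white label roll, 48 mm in diameter, 50 mm wide, 0.09 kg, on a black spindle 8 mm thick and 83 mm long. Origin in its middle on the spindle's axis, y along the spindle. Lies level in its stand's notches, spindle 48 mm above the table; grip it from above across its diameter, at spindle height.
- narrow_roll: A roll of the same diameter and spindle that is only 24 mm wide; not wanted now, stays in its stand. Origin and axes as the wide roll.
- stand_wide: Grey sheet-metal stand of the wide roll, fixed, 72 x 96 mm foot, two cheeks 3 mm thick at y = -34.5 and +34.5 mm, 56 mm high, each with a notch 10 mm wide and 12 mm deep. Origin under it on the table, y axis along the spindle. The two stands may stand in either place.
- stand_narrow: The same stand, carrying the narrow roll.
- lantern: Small finished lantern, 104 mm across and 136 mm high with its wire, standing between stands and printer; light (40 g) and easily knocked over. Origin at its foot.
- jar_red: Small ink jar, 46 mm across, 57 mm high. Origin at its foot.
- jar_black: Small ink jar, 50 mm across, 62 mm high. Origin at its foot.
- bowl: White paste bowl, 96 mm across, 42 mm high. Origin at its foot.
- tape: Pocket tape measure, lying, 61 x 73 x 28 mm. Origin under it.
- glue: Glue stick standing, 21 mm across, 89 mm high. Origin at its foot.
- spool: Wooden spool of thread standing, 38 mm across, 42 mm high. Origin at its foot.
- cup: Clear measuring cup standing, 54 mm across and 54 mm high. Origin at its foot.
Things that resemble listed ones, but are neither listed nor needed, are in the scene too. Leave any yellow look-alike of the wide_roll alone.

How it is judged:
On the way, in this order (a step that is already met when the one before it is completed fails the run):
1. the cover stands by itself at about 100 degrees (92 to 108), let go, the wide roll still in its stand (value of joint cover between 1.606 and 1.885 rad and contact force between the fingers and printer below 0.1 N and distance of wide_roll from where it was at the start of the episode below 0.01 m), for 0.2 s.
2. the wide roll is lifted clear of its stand in the gripper (height (world z) of wide_roll above 0.09 m and contact force between the fingers and wide_roll above 1 N and contact force between wide_roll and stand_wide below 0.1 N), for 0.1 s.
At the end, for the whole second after the job is handed in: Wide roll held still over the bay: spindle axis 7 to 24 mm above the slot mouths, centred within 5 mm both ways, within 5 degrees of the slots' line and of level; roll and robot clear of the printer; cover at 92 to 108 degrees; narrow roll in its stand (value of joint cover between 1.606 and 1.885 rad and contact force between the fingers and wide_roll above 1 N and contact force between each of wide_roll, the arm, the fingers and printer below 0.1 N and x of wide_roll in the frame of bay between -0.005 and 0.005 m and y of wide_roll in the frame of bay between -0.005 and 0.005 m and z of wide_roll in the frame of bay between 0.007 and 0.024 m and angle between the y axis of wide_roll and the y axis of bay, either way round below 0.09 rad and linear speed of wide_roll below 0.01 m/s and distance of narrow_roll from where it was at the start of the episode below 0.02 m); the arm keeps its last pose, push and grip.
It fails at once if the cover is laid back past 115 degrees (value of joint cover above 2.007 rad).
It fails at once if the wide roll is knocked against the lantern (contact force between wide_roll and lantern above 1 N).
It fails at once if a bystander is knocked away or the narrow roll is disturbed (distance of any of lantern, jar_red, jar_black, bowl, tape, glue, spool, cup, narrow_roll from where it was at the start of the episode above 0.02 m or angle between lantern's own z axis and vertical above 0.3 rad).
It also fails if it takes over 67 s, if anything falls off the work surface, if the arm or the gripper's body presses on something with over 40 N, if the wrist force passes 120 N, or if a joint passes its speed limit or range.

## Working session

There is one attempt and no reset: what is moved stays moved. The work goes in short steps, Python scripts to look and compute and a tool call to move; the robot and the scene stay as the last step left them, time stands still between calls to the robot, and variables do not carry over. Pictures are saved under pics/ and viewed, at most 10 in all, crops included, and the job is handed in when it is done.

Besides the shell and the picture viewer there is one more tool, called after "Request:" as name(argument=value, ...), one argument or row to a line, values as JSON. apply_moves: Moves the arm, as the interface text tells. Its arguments: {"type":"object","properties":{"rows":{"type":"array","items":{"type":"object","properties":{"xyz":{"type":"array","items":{"type":"number"}},"roll":{"type":"number"},"grip":{"type":"number"}}}},"newtons":{"type":"number"}},"required":["rows"]}

```bash
mkdir -p pics; ls
cat > h.py <<'E'
import numpy as np, cv2
from cell import read_state, vision, manip
def cam(n):
    c=vision.read_camera(n); return c
def save(c,f,crop=None,s=1):
    im=c["image"][:,:,::-1]
    if crop: x0,y0,x1,y1=crop; im=im[y0:y1,x0:x1]
    cv2.imwrite("pics/"+f,cv2.resize(im,None,fx=s,fy=s,interpolation=cv2.INTER_CUBIC))
def rays(c,uv):
    K=np.array([[c["fx"],0,c["cx"]],[0,c["fy"],c["cy"]],[0,0,1]]);uv=np.array(uv,float).reshape(-1,1,2)
    n=cv2.undistortPoints(uv,K,np.array([c["k1"],0,0,0,0.])).reshape(-1,2)
    R=np.array(c["R"]);o=-R.T@np.array(c["t"])
    d=np.c_[n,np.ones(len(n))]; return o,d@R
def plane(c,uv,z):
    o,d=rays(c,uv); return o+d*((z-o[2])/d[:,2])[:,None]
def cloud(c):
    h,w=c["depth"].shape;v,u=np.mgrid[:h,:w]
    o,d=rays(c,np.c_[u.ravel(),v.ravel()]); return (o+d*c["depth"].reshape(-1,1)).reshape(h,w,3)
def proj(c,X):
    R=np.array(c["R"]);p=np.atleast_2d(X)@R.T+np.array(c["t"]);n=p[:,:2]/p[:,2:]
    n=n*(1+c["k1"]*(n**2).sum(1,keepdims=True));return n*[c["fx"],c["fy"]]+[c["cx"],c["cy"]]
E
python3 - <<'E'
from h import *
import pickle
d={}
for n in("scene","top"):
    c=cam(n);d[n]=c;save(c,n+"0.png",s=1.4)
    print(n,c["fx"],c["k1"],-np.array(c["R"]).T@np.array(c["t"]),np.round(c["R"],3).tolist())
pickle.dump(d,open("c0.pkl","wb"));print(read_state())
E
```

```text
pics
scene 422.0882794707452 -0.08812954936294758 [-0.34148239 -0.77442578  0.69594528] [[0.64, -0.768, -0.015], [-0.36, -0.282, -0.889], [0.679, 0.575, -0.457]]
top 384.97160047508044 -0.09577550863067373 [ 0.43945916 -0.01329898  1.16062744] [[-0.008, -1.0, 0.0], [-0.994, 0.008, -0.105], [0.105, -0.001, -0.994]]
{'clock': 0.1, 'joint_pos': array([-1.25742447e+00,  3.53587653e-01,  1.63401674e+00,  7.05079374e-06,
        1.15519016e+00, -2.39450617e-03]), 'qd': array([ 8.83049006e-06, -9.62802977e-04, -1.48907709e-03, -7.80592449e-04,
       -1.12195321e-03, -2.27358317e-04]), 'joint_efforts': array([-2.60769930e-04, -5.94907415e+01, -3.34930515e+01,  6.98268693e-02,
        1.82760571e-02, -3.08099811e-05]), 'tcp_pos': array([ 0.19397313, -0.59371822,  0.23095168]), 'orientation': array([-5.94199165e-04,  9.87562365e-01,  1.57226633e-01, -8.98792798e-05]), 'wrist_force': array([ 0.24385961,  0.08941963, -0.34546135]), 'ft_torque': array([ 0.00476453, -0.02774698, -0.00133197]), 'gripper_force': 0.0, 'grip_width': 0.9987913745145214}
```

View pics/scene0.png

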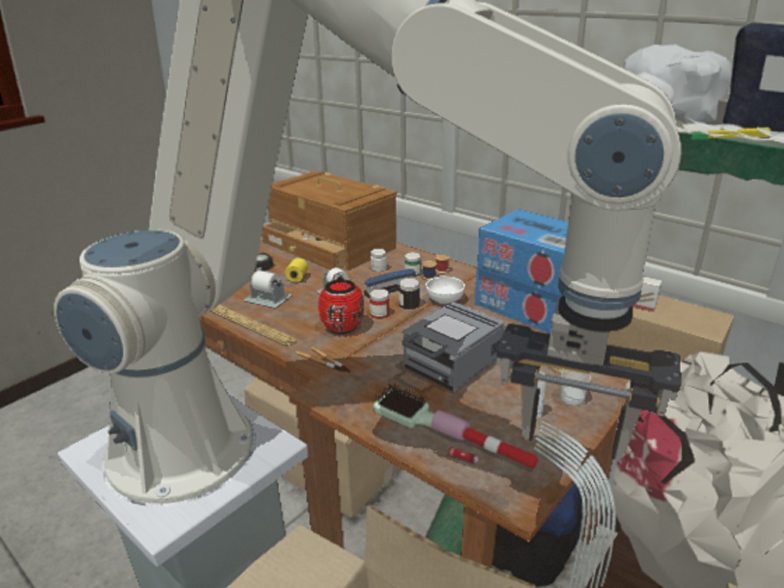

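View pics/top0.png

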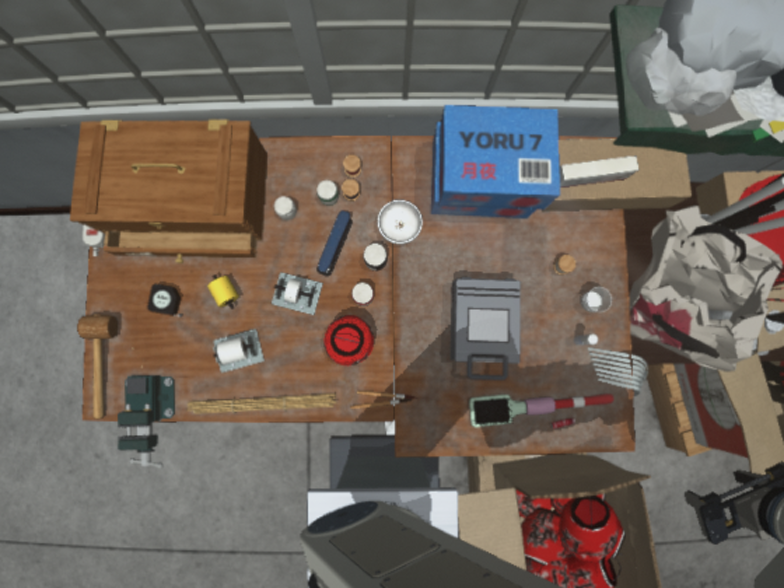

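Candidates for the wide roll (native top-image pixels): a white wide roll at (168,250), a white narrow roll at (209,207) and a yellow look-alike at (159,208). By the description I choose (168,250). The printer is at (348,230), with its bar to the front at about (348,262). Next is one close crop as a check.

Run:
```python
from h import *
import pickle
d=pickle.load(open("c0.pkl","rb"))
def cr(n,b,s):
    x0,y0,x1,y1=b;return cv2.resize(d[n]["image"][y0:y1,x0:x1,::-1],s,interpolation=cv2.INTER_CUBIC)
a=cr("top",(140,190,240,270),(400,300));b=cr("top",(310,190,390,280),(400,300))
a=cr("top",(140,190,240,265),(400,300));b=cr("top",(300,190,400,280-15),(400,300))
b=cr("top",(300,197,400,272),(400,300))
e=cr("scene",(160,175,260,250),(400,300));f=cr("scene",(270,205,370,280),(400,300))
cv2.imwrite("pics/comp.png",np.vstack([np.hstack([a,b]),np.hstack([e,f])]))
c=d["top"];P=cloud(c)
for v in range(195,275,4): print(v,np.round(P[v,348]*1000).astype(int),np.round(P[v,332]*1000).astype(int),np.round(P[v,365]*1000).astype(int))
print("roll",[ (u,np.round(P[250,u]*1000).astype(int).tolist()) for u in range(148,192,3)])
```

```text
195 [ 611 -234   -1] [ 610 -184    5] [ 610 -286    1]
199 [ 587 -218   81] [ 587 -171   88] [ 586 -266   86]
203 [ 575 -216   91] [ 575 -171   90] [ 575 -265   88]
207 [ 564 -216   88] [ 563 -170   92] [ 563 -264   90]
211 [ 552 -215   92] [ 553 -170   89] [ 552 -263   91]
215 [ 541 -215   92] [ 541 -170   89] [ 540 -263   89]
219 [ 530 -215   89] [ 530 -169   93] [ 529 -263   88]
223 [ 518 -215   88] [ 519 -170   89] [ 518 -262   91]
227 [ 507 -214   92] [ 507 -169   93] [ 506 -261   93]
231 [ 496 -214   90] [ 496 -169   88] [ 496 -262   89]
235 [ 484 -212   97] [ 485 -169   89] [ 484 -261   93]
239 [ 474 -213   91] [ 474 -168   91] [ 473 -260   94]
243 [ 462 -212   96] [ 463 -168   93] [ 462 -260   92]
247 [ 451 -213   88] [ 452 -167   94] [ 451 -260   91]
251 [ 440 -212   93] [ 441 -168   89] [ 440 -260   93]
255 [ 429 -219   52] [ 430 -167   93] [ 429 -259   95]
259 [ 416 -229   -4] [ 417 -180    1] [ 418 -259   93]
263 [ 404 -228    0] [ 405 -180    2] [ 404 -279    2]
267 [ 392 -228   -1] [ 393 -180    0] [ 392 -279    1]
271 [ 385 -210   95] [ 381 -180    0] [ 380 -280   -3]
roll [(148, [448, 376, 0]), (151, [447, 367, 0]), (154, [447, 343, 46]), (157, [447, 328, 65]), (160, [447, 317, 74]), (163, [447, 310, 68]), (166, [447, 300, 71]), (169, [447, 291, 72]), (172, [447, 284, 67]), (175, [447, 280, 50]), (178, [447, 270, 53]), (181, [447, 269, 24]), (184, [447, 264, 7]), (187, [447, 256, 1]), (190, [447, 247, 2])]
```

View pics/comp.png

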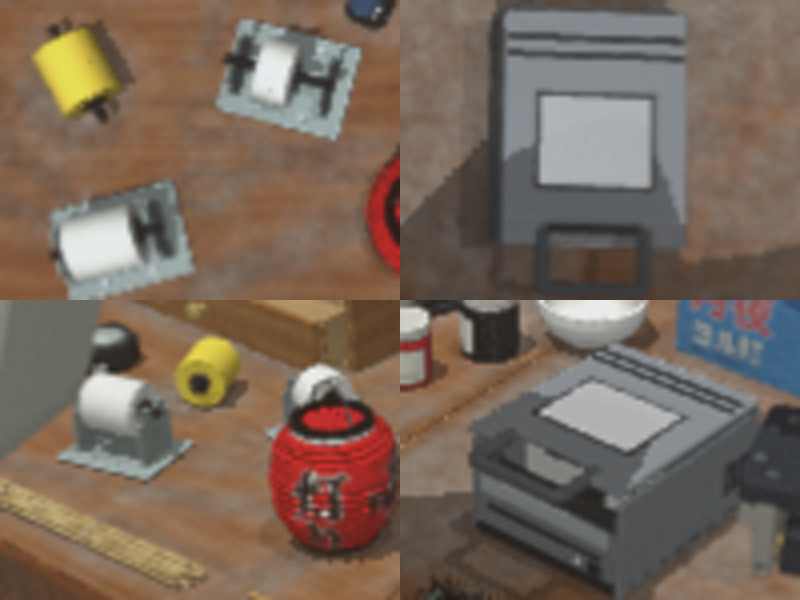

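The crop confirms the choice: bottom-left of the top view is the wide white roll in its stand at native (165,250), the narrow roll is at about (209,207), and the yellow one lies loose at (159,208). The printer's bar is at native (348,268), its ends near (335,268) and (362,269). Now measuring.

```bash
cat > m.py <<'E'
from h import *
import pickle
d=pickle.load(open("c0.pkl","rb"))
def rect(p):
    (c,s,a)=cv2.minAreaRect((p[:,:2]*1000).astype(np.float32)); return np.round(c,1),np.round(s,1),round(a,2)
for n in("top","scene"):
    c=d[n];P=cloud(c);x,y,z=P[...,0],P[...,1],P[...,2]
    box=lambda a,b,e,f,g,h:(x>a)&(x<b)&(y>e)&(y<f)&(z>g)&(z<h)
    m=box(.34,.62,-.32,-.12,.075,.12)
    cov=m&(x>.43); A=np.c_[P[cov][:,:2],np.ones(cov.sum())];k=np.linalg.lstsq(A,P[cov][:,2],rcond=None)[0]
    print(n,"cover",rect(P[cov]),"plane",k, "z rear/front",A.shape)
    hsv=cv2.cvtColor(c["image"],cv2.COLOR_RGB2HSV)
    w=box(.38,.52,.22,.39,.03,.09)&(hsv[...,1]<40)&(hsv[...,2]>150)
    print("white",rect(P[w]),P[w].mean(0),"ztop",np.percentile(P[w][:,2],[50,90,98]),w.sum())
    t=w&(z>.066); print("crest",rect(P[t]),P[t].mean(0),t.sum())
    print("stand",rect(P[box(.36,.54,.2,.4,-.01,.01)&(hsv[...,0]>70)&(hsv[...,0]<130)&(hsv[...,1]<110)]))
    # obstacles: max height per object region
    r=box(.2,.75,-.45,.5,.015,.4)&(~box(.0,.3,-1,-.3,0,1))
    q=r.astype(np.uint8);nl,lab,st,ce=cv2.connectedComponentsWithStats(q)
    for i in range(1,nl):
        if st[i,4]>25:
            pp=P[lab==i];print("  obj",np.round(pp.min(0)*1000).astype(int),np.round(pp.max(0)*1000).astype(int),st[i,:4])
# bar: ends triangulated
c=d["top"]
b=plane(c,[[335,268],[362,269]],.087);print("bar ends",b)
# camera rig check: project bar into scene
print(proj(d["scene"],b))
E
python3 m.py
```

```text
top cover (array([ 508.1, -214.2]), array([128.6, 161.9]), 87.41) plane [-0.02488997 -0.00650786  0.10262006] z rear/front (2516, 3)
white (array([445.5, 303. ]), array([44.1, 62.6]), 10.5) [0.44423539 0.30617238 0.06683468] ztop [0.06833777 0.0724746  0.07437182] 274
crest (array([446.9, 307. ]), array([35.2, 51. ]), 13.07) [0.44642466 0.3060882  0.07013269] 179
stand (array([464.4, 268.2]), array([ 81.1, 185.7]), 24.54)
  obj [ 724 -418   15] [ 750 -111  209] [308 130 103  25]
  obj [634 254  15] [750 500 189] [ 84 135 104  53]
  obj [733 186  15] [750 223  56] [197 147  14   9]
  obj [671 -89  15] [750   3  48] [270 147  32  27]
  obj [611  66  15] [743 131  48] [227 150  23  45]
  obj [674 312  15] [700 343  19] [159 167  11   9]
  obj [618 -14  16] [665  33  66] [260 174  17  19]
  obj [ 606 -413   16] [ 643 -379   48] [397 182  14  13]
  obj [536 304  17] [609 368  53] [148 196  23  25]
  obj [539 141  16] [599 221  75] [196 198  29  21]
  obj [ 385 -282   16] [ 590 -147  100] [322 198  49  74]
  obj [523 439  15] [589 500  35] [106 203  21  23]
  obj [541  16  16] [584  60  64
[... 1080 characters left out ...]
7  32]
  obj [ 722 -335   15] [ 750 -111  206] [339 162  64  71]
  obj [731 182  15] [750 218  52] [265 179   9  12]
  obj [204 -12  15] [590 499 291] [178 180  25  34]
  obj [537 300  15] [607 355  50] [204 184  16  15]
  obj [538 -17  15] [741 130  64] [261 192  39  32]
  obj [ 383 -285   15] [750   4  96] [287 198  74  80]
  obj [334 111  15] [344 230  19] [179 228  25  14]
  obj [ 524 -450   27] [ 574 -433   56] [401 264  11   7]
  obj [ 451 -439   15] [ 469 -427   84] [384 271   6  23]
  obj [ 284 -450   15] [ 348 -188   40] [269 274  98  51]
bar ends [[ 0.39372925 -0.17563176  0.087     ]
 [ 0.38993732 -0.25105088  0.087     ]]
[[288.12553636 245.2482101 ]
 [310.18254906 255.81978546]]
```

```bash
cat > m2.py <<'E'
from h import *
import pickle
d=pickle.load(open("c0.pkl","rb"));T,S=d["top"],d["scene"]
def tri(a,b):
    o1,d1=rays(T,a);o2,d2=rays(S,b);d1=d1[0];d2=d2[0]
    k=np.linalg.lstsq(np.c_[d1,-d2],o2-o1,rcond=None)[0];p,q=o1+k[0]*d1,o2+k[1]*d2
    return np.round((p+q)/2,4),round(np.linalg.norm(p-q),4)
print("bar",tri([348.5,268.6],[298.8,249.8]))
P=cloud(T);x,y,z=P[...,0],P[...,1],P[...,2]
m=(z>.075)&(z<.12)&(x>.435)&(x<.575)&(y>-.32)&(y<-.1)
L=[];Rr=[]
for v in range(205,250):
    u=np.where(m[v])[0]
    L.append([u.min()-.5,v]);Rr.append([u.max()+.5,v])
for e in(L,Rr):
    w=plane(T,e,.09);k=np.polyfit(w[:,0],w[:,1],1);print("edge yaw deg",np.degrees(np.arctan(k[0])),"y at .508",np.polyval(k,.508))
b=(z>.07)&(z<.12)&(x>.375)&(x<.402)&(y>-.3)&(y<-.13);w=P[b];k=np.polyfit(w[:,1],w[:,0],1)
print("bar cloud",w.mean(0),np.degrees(np.arctan(-k[0])),b.sum(),w[:,2].max())
hsv=cv2.cvtColor(T["image"],cv2.COLOR_RGB2HSV)
m=((hsv[...,0]>70)&(hsv[...,0]<130)&(hsv[...,1]>12)&(hsv[...,1]<110)&(hsv[...,2]>90)&(x>.38)&(x<.51)&(y>.24)&(y<.37)&(z<.01)).astype(np.uint8)
n,lab,st,ce=cv2.connectedComponentsWithStats(cv2.morphologyEx(m,cv2.MORPH_CLOSE,np.ones((3,3))))
i=1+st[1:,4].argmax();v,u=np.where(lab==i);g=plane(T,np.c_[u,v],0)
print("stand",cv2.minAreaRect((g[:,:2]*1000).astype(np.float32)),st[i])
w=(hsv[...,1]<40)&(hsv[...,2]>150)&(x>.40)&(x<.5)&(y>.25)&(y<.36)&(z>.03)
v,u=np.where(w);g=plane(T,np.c_[u,v],.06);print("roll sil",cv2.minAreaRect((g[:,:2]*1000).astype(np.float32)))
a=np.radians(13.5);q=P[w&(z>.05)][:,:2];print("across",np.percentile(q@[np.cos(a),np.sin(a)],[1,99]),"along",np.percentile(P[w&(z>.066)][:,:2]@[-np.sin(a),np.cos(a)],[1,99]))
E
python3 m2.py
```

```text
bar (array([ 0.3917, -0.213 ,  0.0889]), np.float64(0.0001))
edge yaw deg -1.656932298277623 y at .508 -0.14854758008661745
edge yaw deg -1.8403309856980197 y at .508 -0.27773490732132144
bar cloud [ 0.39111193 -0.21230474  0.0942128 ] -0.29865584811279394 120 0.1001837645380439
stand ((447.30596923828125, 307.73260498046875), (68.6080322265625, 93.55702209472656), 14.954777717590332) [153 236  35  29 256]
roll sil ((445.4883117675781, 301.8482971191406), (44.960792541503906, 67.36466217041016), 11.729875564575195)
across [0.48261314 0.52589929] along [0.1690382  0.21963485]
```

Request:
apply_moves(
  rows=[
    {"xyz":[0,0,-0.03],"roll":-6},
    {"xyz":[0.05,-0.03,-0.03],"roll":-13},
    {"xyz":[0.09,-0.06,-0.03],"roll":-20},
    {"xyz":[0.13,-0.09,-0.03],"roll":-27},
    {"xyz":[0.16,-0.12,-0.03],"roll":-34},
    {"xyz":[0.19,-0.15,-0.03],"roll":-41},
    {"xyz":[0.22,-0.18,-0.03],"roll":-48},
    {"xyz":[0.25,-0.21,-0.03],"roll":-55},
    {"xyz":[0.28,-0.24,-0.03],"roll":-62},
    {"xyz":[0.305,-0.27,-0.03],"roll":-69},
    {"xyz":[0.305,-0.3,-0.03],"roll":-70},
    {"xyz":[0.305,-0.3,-0.03],"roll":-70},
  ],
)

```text
validation failed for argument at $.ro...
```

Request:
apply_moves(
  newtons=20,
  rows=[
    {"xyz":[0,0,-0.03],"roll":-6,"grip":-1},
    {"xyz":[0.03,-0.03,-0.03],"roll":-13,"grip":-1},
    {"xyz":[0.06,-0.06,-0.03],"roll":-20,"grip":-1},
    {"xyz":[0.09,-0.09,-0.03],"roll":-27,"grip":-1},
    {"xyz":[0.12,-0.12,-0.03],"roll":-34,"grip":-1},
    {"xyz":[0.15,-0.15,-0.03],"roll":-41,"grip":-1},
    {"xyz":[0.18,-0.18,-0.03],"roll":-48,"grip":-1},
    {"xyz":[0.21,-0.21,-0.03],"roll":-55,"grip":-1},
    {"xyz":[0.24,-0.24,-0.03],"roll":-62,"grip":-1},
    {"xyz":[0.27,-0.27,-0.03],"roll":-69,"grip":-1},
    {"xyz":[0.306,-0.302,-0.03],"roll":-70,"grip":-1},
    {"xyz":[0.306,-0.302,-0.03],"roll":-70,"grip":-1},
  ],
)

```text
clock: 1.1
tcp_pos: [0.3925, -0.208, 0.2615]
orientation: [-0.0, 0.717, 0.697, 0.001]
wrist_force: [0.6, -0.6, 0.2]
grip_width: 0.998
gripper_force: 0.0
```

Request:
apply_moves(
  newtons=20,
  rows=[
    {"xyz":[-0.003,-0.001,0.02],"roll":0,"grip":0.22},
    {"xyz":[-0.003,-0.001,0.04],"roll":0,"grip":0.22},
    {"xyz":[-0.003,-0.001,0.06],"roll":0,"grip":0.22},
    {"xyz":[-0.003,-0.001,0.08],"roll":0,"grip":0.22},
    {"xyz":[-0.003,-0.001,0.1],"roll":0,"grip":0.22},
    {"xyz":[-0.003,-0.001,0.11],"roll":0,"grip":0.22},
    {"xyz":[-0.003,-0.001,0.11],"roll":0,"grip":0.22},
  ],
)

```text
clock: 1.68
tcp_pos: [0.3887, -0.2142, 0.1497]
orientation: [-0.002, 0.719, 0.695, -0.001]
wrist_force: [-0.8, 0.8, -0.1]
grip_width: 0.511
gripper_force: 0.0
```

Run:
```python
from h import *
c=cam("scene");save(c,"s1.png",(250,140,400,290),4);s=read_state();print(s["grip_width"],s["tcp_pos"])
```

```text
0.469998916863329 [ 0.38945422 -0.21461979  0.15095633]
```

View pics/s1.png

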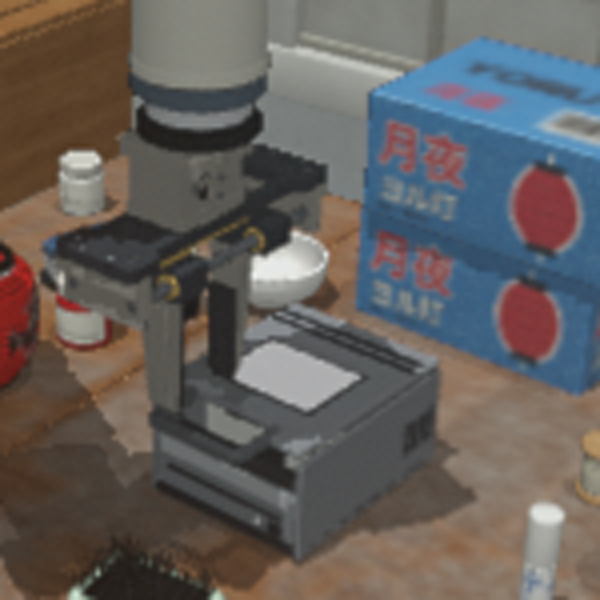

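The picture shows the fingers straddling the bar from above, with bar at about (215,425) in the crop and the fingers at (165,345) and (225,320). I let the opening settle, then go down.

Request:
apply_moves(
  newtons=20,
  rows=[
    {"xyz":[0,0.002,0.0],"roll":0,"grip":0.22},
    {"xyz":[0,0.002,0.01],"roll":0,"grip":0.22},
    {"xyz":[0,0.002,0.025],"roll":0,"grip":0.22},
    {"xyz":[0,0.002,0.04],"roll":0,"grip":0.22},
    {"xyz":[0,0.002,0.055],"roll":0,"grip":0.22},
    {"xyz":[0,0.002,0.064],"roll":0,"grip":0.22},
    {"xyz":[0,0.002,0.064],"roll":0,"grip":0.22},
    {"xyz":[0,0.002,0.064],"roll":0,"grip":0.22},
  ],
)

```text
clock: 2.4
tcp_pos: [0.3921, -0.2151, 0.0876]
orientation: [-0.0, 0.719, 0.695, -0.0]
wrist_force: [0.4, 0.4, 0.1]
grip_width: 0.394
gripper_force: 0.0
```

Request:
apply_moves(
  newtons=20,
  rows=[
    {"xyz":[0,0,0],"roll":0,"grip":1},
    {"xyz":[0,0,0],"roll":0,"grip":1},
    {"xyz":[0,0,0],"roll":0,"grip":1},
    {"xyz":[0,0,0],"roll":0,"grip":1},
    {"xyz":[0,0,0],"roll":0,"grip":1},
    {"xyz":[0,0,0],"roll":0,"grip":1},
    {"xyz":[0,0,0],"roll":0,"grip":1},
    {"xyz":[0,0,0],"roll":0,"grip":1},
  ],
)

```text
clock: 3.07
tcp_pos: [0.3915, -0.2151, 0.0876]
orientation: [-0.0, 0.719, 0.695, -0.0]
wrist_force: [-4.6, -3.4, 1.6]
grip_width: 0.097
gripper_force: 20.0
```

Request:
apply_moves(
  newtons=25,
  rows=[
    {"xyz":[0,0.001,-0.0155],"roll":0,"grip":1},
    {"xyz":[0,0.004,-0.0325],"roll":0,"grip":1},
    {"xyz":[0,0.008,-0.049],"roll":0,"grip":1},
    {"xyz":[0,0.0135,-0.065],"roll":0,"grip":1},
    {"xyz":[0,0.0205,-0.0805],"roll":0,"grip":1},
    {"xyz":[0,0.0285,-0.0955],"roll":0,"grip":1},
    {"xyz":[0,0.038,-0.1095],"roll":0,"grip":1},
    {"xyz":[0,0.049,-0.1225],"roll":0,"grip":1},
    {"xyz":[0,0.0605,-0.135],"roll":0,"grip":1},
    {"xyz":[0,0.0735,-0.146],"roll":0,"grip":1},
    {"xyz":[0,0.087,-0.156],"roll":0,"grip":1},
    {"xyz":[0,0.102,-0.165],"roll":0,"grip":1},
  ],
)

```text
clock: 4.07
tcp_pos: [0.4925, -0.2192, 0.2538]
orientation: [-0.001, 0.719, 0.695, -0.002]
wrist_force: [-9.4, -4.7, 7.2]
grip_width: 0.096
gripper_force: 25.0
```

Request:
apply_moves(
  newtons=25,
  rows=[
    {"xyz":[0,0.0155,-0.0075],"roll":0,"grip":1},
    {"xyz":[0,0.031,-0.0135],"roll":0,"grip":1},
    {"xyz":[0,0.0475,-0.0185],"roll":0,"grip":1},
    {"xyz":[0,0.0645,-0.0215],"roll":0,"grip":1},
    {"xyz":[0,0.081,-0.0235],"roll":0,"grip":1},
    {"xyz":[0,0.098,-0.0235],"roll":0,"grip":1},
    {"xyz":[0,0.115,-0.0225],"roll":0,"grip":1},
    {"xyz":[0,0.124,-0.021],"roll":0,"grip":1},
    {"xyz":[0,0.132,-0.02],"roll":0,"grip":1},
    {"xyz":[0,0.132,-0.02],"roll":0,"grip":1},
    {"xyz":[0,0.132,-0.02],"roll":0,"grip":1},
    {"xyz":[0,0.132,-0.02],"roll":0,"grip":1},
  ],
)

```text
clock: 5.07
tcp_pos: [0.6268, -0.224, 0.2728]
orientation: [0.001, 0.719, 0.695, -0.0]
wrist_force: [2.4, -5.1, -0.8]
grip_width: 0.099
gripper_force: 25.0
```

Run:
```python
from h import *
c=cam("scene");save(c,"s2.png",(260,130,410,280),3);t=cam("top");save(t,"t2.png",(290,130,420,280),4)
P=cloud(c);m=(P[...,0]>.56)&(P[...,0]<.64)&(P[...,1]>-.29)&(P[...,1]<-.14)&(P[...,2]>.1)&(P[...,2]<.2)
w=P[m];k=np.polyfit(w[:,2],w[:,0],1);print(m.sum(),"cover lean deg",np.degrees(np.arctan(k[0])),np.polyval(k,.15));print(read_state()["tcp_pos"])
```

```text
1352 cover lean deg 10.781788087057448 0.6006869394426675
[ 0.62674061 -0.22401586  0.27278971]
```

View pics/s2.png

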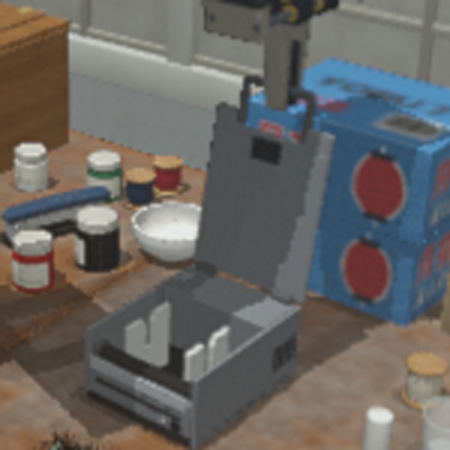

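The cover stands with the bar pinched at (285,95) in the crop, a lean of 10.8° past upright (about 100.8°), and both cheek slots are visible at (150,330) and (205,360). Releasing.

Request:
apply_moves(
  newtons=25,
  rows=[
    {"xyz":[0,0,0],"roll":0,"grip":0.22},
    {"xyz":[0,0,0],"roll":0,"grip":0.22},
    {"xyz":[0,0,0],"roll":0,"grip":0.22},
    {"xyz":[0,0,0],"roll":0,"grip":0.22},
    {"xyz":[0,0,0],"roll":0,"grip":0.22},
    {"xyz":[0,0,-0.015],"roll":0,"grip":0.22},
    {"xyz":[0,0,-0.03],"roll":0,"grip":0.22},
    {"xyz":[0,0,-0.05],"roll":0,"grip":0.22},
    {"xyz":[0,0,-0.075],"roll":0,"grip":0.22},
    {"xyz":[0,0,-0.09],"roll":0,"grip":0.22},
    {"xyz":[0,0,-0.09],"roll":0,"grip":0.22},
  ],
)

```text
clock: 6.08
tcp_pos: [0.6273, -0.2231, 0.3666]
orientation: [0.003, 0.719, 0.695, 0.001]
wrist_force: [-0.3, -0.5, -0.2]
grip_width: 0.391
gripper_force: 0.0
```

Run:
```python
from h import *
c=cam("scene")
P=cloud(c);m=(P[...,0]>.56)&(P[...,0]<.64)&(P[...,1]>-.29)&(P[...,1]<-.14)&(P[...,2]>.1)&(P[...,2]<.2)
w=P[m];k=np.polyfit(w[:,2],w[:,0],1);print(m.sum(),"cover lean deg",np.degrees(np.arctan(k[0])));s=read_state();print(s["tcp_pos"],s["joint_pos"],s["grip_width"])
```

```text
1337 cover lean deg 10.783878177442297
[ 0.62666141 -0.22296122  0.36424924] [-3.44128796e-01  3.26685842e-01  1.38100490e+00  9.43817064e-05
  1.43056350e+00 -3.10988702e-01] 0.3899300759881995
```

Cover holds by itself at about 100.8°. Now to the wide roll at about (0.445, 0.3065), with the spindle yaw near 14.5°.

Request:
apply_moves(
  newtons=25,
  rows=[
    {"xyz":[0.0,-0.02,0],"roll":0,"grip":-0.75},
    {"xyz":[0.03,-0.04,0],"roll":-2,"grip":-0.75},
    {"xyz":[0.065,-0.06,0.01],"roll":-4,"grip":-0.75},
    {"xyz":[0.1,-0.08,0.02],"roll":-6,"grip":-0.75},
    {"xyz":[0.135,-0.1,0.03],"roll":-8,"grip":-0.75},
    {"xyz":[0.17,-0.12,0.04],"roll":-10,"grip":-0.75},
    {"xyz":[0.205,-0.135,0.05],"roll":-12,"grip":-0.75},
    {"xyz":[0.24,-0.15,0.06],"roll":-14,"grip":-0.75},
    {"xyz":[0.275,-0.165,0.07],"roll":-16,"grip":-0.75},
    {"xyz":[0.31,-0.175,0.08],"roll":-16.5,"grip":-0.75},
    {"xyz":[0.345,-0.185,0.09],"roll":-16.5,"grip":-0.75},
    {"xyz":[0.38,-0.195,0.1],"roll":-16.5,"grip":-0.75},
  ],
)

```text
clock: 7.13
tcp_pos: [0.4419, 0.1647, 0.2608]
orientation: [-0.0, 0.612, 0.791, -0.001]
wrist_force: [1.7, -0.2, 0.3]
grip_width: 0.876
gripper_force: 0.0
```

Request:
apply_moves(
  newtons=25,
  rows=[
    {"xyz":[0.03,0.008,0.0],"roll":0,"grip":-0.75},
    {"xyz":[0.065,0.017,0.01],"roll":0,"grip":-0.75},
    {"xyz":[0.1,0.026,0.03],"roll":0,"grip":-0.75},
    {"xyz":[0.125,0.032,0.05],"roll":0,"grip":-0.75},
    {"xyz":[0.138,0.036,0.07],"roll":0,"grip":-0.75},
    {"xyz":[0.138,0.036,0.09],"roll":0,"grip":-0.75},
    {"xyz":[0.138,0.036,0.11],"roll":0,"grip":-0.75},
    {"xyz":[0.138,0.036,0.12],"roll":0,"grip":-0.75},
    {"xyz":[0.138,0.036,0.12],"roll":0,"grip":-0.75},
  ],
)

```text
clock: 7.88
tcp_pos: [0.4416, 0.3047, 0.1394]
orientation: [-0.001, 0.611, 0.791, -0.003]
wrist_force: [0.1, 0.3, 0.7]
grip_width: 0.873
gripper_force: 0.0
```

Run:
```python
from h import *
import pickle
c=cam("scene");t=cam("top");pickle.dump({"scene":c,"top":t},open("c2.pkl","wb"))
a=cv2.resize(c["image"][150:250,150:250,::-1],(400,400),interpolation=cv2.INTER_CUBIC)
b=cv2.resize(t["image"][190:265,310:385,::-1],(400,400),interpolation=cv2.INTER_CUBIC)
cv2.imwrite("pics/c3.png",np.hstack([a,b]));s=read_state();print(s["tcp_pos"],s["grip_width"],s["orientation"])
```

```text
[0.44346024 0.30569528 0.14230548] 0.8782640004955085 [-2.04486184e-04  6.11676392e-01  7.91107843e-01 -5.75341312e-04]
```

View pics/c3.png

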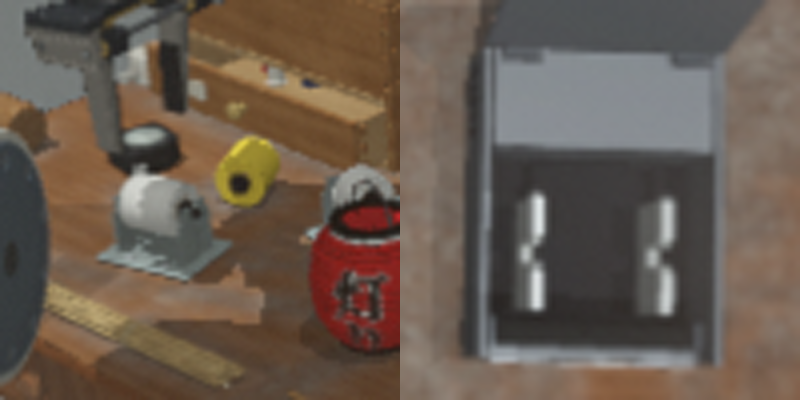

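Left panel: open fingers at (105,110) and (172,75), hovering above the wide roll at (155,205). Right panel: the open bay, with slot mouths at about (537,254) and (668,257), i.e. native (335.7,237.6) and (360.3,238.2). Descending and measuring the bay.

Request:
apply_moves(
  newtons=20,
  rows=[
    {"xyz":[0,0.002,0.015],"roll":0,"grip":-0.75},
    {"xyz":[0,0.002,0.03],"roll":0,"grip":-0.75},
    {"xyz":[0,0.002,0.045],"roll":0,"grip":-0.75},
    {"xyz":[0,0.002,0.06],"roll":0,"grip":-0.75},
    {"xyz":[0,0.002,0.075],"roll":0,"grip":-0.75},
    {"xyz":[0,0.002,0.087],"roll":0,"grip":-0.75},
    {"xyz":[0,0.002,0.096],"roll":0,"grip":-0.75},
    {"xyz":[0,0.002,0.096],"roll":0,"grip":-0.75},
    {"xyz":[0,0.002,0.096],"roll":0,"grip":-0.75},
  ],
)

```text
clock: 8.73
tcp_pos: [0.4459, 0.3066, 0.0468]
orientation: [-0.0, 0.612, 0.791, -0.0]
wrist_force: [0.6, -0.4, 0.1]
grip_width: 0.877
gripper_force: 0.0
```

```bash
cat > bay.py <<'E'
from h import *
import pickle
d=pickle.load(open("c2.pkl","rb"));t=d["top"]
g=plane(t,[[335.7,237.6],[360.3,238.2]],.08);print("slots",g,"mid",g.mean(0),"yaw",np.degrees(np.arctan2(-(g[0]-g[1])[0],(g[0]-g[1])[1])))
hsv=cv2.cvtColor(t["image"],cv2.COLOR_RGB2HSV);P=cloud(t)
v,u=np.mgrid[:420,:560];m=(hsv[...,2]>170)&(u>328)&(u<365)&(v>222)&(v<252)
for lo,hi in((328,345),(350,365)):
    q=m&(u>lo)&(u<hi);uv=np.c_[u[q],v[q]];w=plane(t,uv,.08);r=cv2.minAreaRect((w[:,:2]*1000).astype(np.float32))
    print(q.sum(),w.mean(0),w.min(0),w.max(0),r,"z",np.percentile(P[q][:,2],[10,50,90]))
    print([(vv,int((q[vv]).sum())) for vv in range(222,252)])
E
python3 bay.py; python3 -c "
from h import *
s=read_state();print(s['tcp_pos'],s['wrist_force'])"
```

```text
slots [[ 0.47824523 -0.18045583  0.08      ]
 [ 0.47581081 -0.25008604  0.08      ]] mid [ 0.47702802 -0.21527094  0.08      ] yaw -2.0023647750564164
31 [ 0.48078574 -0.17936121  0.08      ] [ 0.45192662 -0.18198678  0.08      ] [ 0.50809914 -0.17281128  0.08      ] ((480.0635070800781, -177.11380004882812), (8.477959632873535, 56.22371292114258), 88.70549774169922) z [0.07770805 0.079304   0.08233339]
[(222, 0), (223, 0), (224, 0), (225, 0), (226, 0), (227, 2), (228, 2), (229, 2), (230, 2), (231, 2), (232, 2), (233, 2), (234, 1), (235, 0), (236, 0), (237, 1), (238, 1), (239, 0), (240, 1), (241, 2), (242, 2), (243, 2), (244, 2), (245, 2), (246, 2), (247, 1), (248, 0), (249, 0), (250, 0), (251, 0)]
30 [ 0.47718333 -0.24738391  0.08      ] [ 0.44834159 -0.25006081  0.08      ] [ 0.50461199 -0.24072625  0.08      ] ((476.5431213378906, -244.9969482421875), (8.538318634033203, 56.34434127807617), 88.38005065917969) z [0.07571787 0.07918395 0.08205052]
[(222, 0), (223, 0), (224, 0), (225, 0), (226, 0), (227, 0), (228, 2), (229, 2), (230, 2), (231, 2), (232, 2), (233, 2), (234, 2), (235, 0), (236, 0), (237, 1), (238, 1), (239, 0), (240, 0), (241, 1), (242, 2), (243, 2), (244, 2), (245, 2), (246, 2), (247, 2), (248, 1), (249, 0), (250, 0), (251, 0)]
[0.44587677 0.30660481 0.04682093] [ 0.61348217 -0.39678889  0.05935731]
```

Request:
apply_moves(
  newtons=15,
  rows=[
    {"xyz":[0,0,0],"roll":0,"grip":1},
    {"xyz":[0,0,0],"roll":0,"grip":1},
    {"xyz":[0,0,0],"roll":0,"grip":1},
    {"xyz":[0,0,0],"roll":0,"grip":1},
    {"xyz":[0,0,0],"roll":0,"grip":1},
    {"xyz":[0,0,0],"roll":0,"grip":1},
    {"xyz":[0,0,0],"roll":0,"grip":1},
    {"xyz":[0,0,0],"roll":0,"grip":1},
    {"xyz":[0,0,0],"roll":0,"grip":1},
  ],
)

```text
clock: 9.48
tcp_pos: [0.4472, 0.3075, 0.0473]
orientation: [0.001, 0.612, 0.791, 0.002]
wrist_force: [5.4, 1.2, 0.5]
grip_width: 0.519
gripper_force: 15.0
```

Request:
apply_moves(
  newtons=20,
  rows=[
    {"xyz":[0,0,0],"roll":0,"grip":1},
    {"xyz":[0,0,0],"roll":0,"grip":1},
    {"xyz":[0,0,-0.005],"roll":0,"grip":1},
    {"xyz":[0,0,-0.015],"roll":0,"grip":1},
    {"xyz":[0,0,-0.03],"roll":0,"grip":1},
    {"xyz":[0,0,-0.05],"roll":0,"grip":1},
    {"xyz":[0,0,-0.07],"roll":0,"grip":1},
    {"xyz":[0,0,-0.095],"roll":0,"grip":1},
    {"xyz":[0,0,-0.12],"roll":0,"grip":1},
    {"xyz":[0,0,-0.15],"roll":0,"grip":1},
    {"xyz":[0,0,-0.18],"roll":0,"grip":1},
    {"xyz":[0,0,-0.2],"roll":0,"grip":1},
  ],
)

```text
clock: 10.48
tcp_pos: [0.4454, 0.3066, 0.2492]
orientation: [0.0, 0.612, 0.791, 0.0]
wrist_force: [1.5, -0.5, -1.4]
grip_width: 0.52
gripper_force: 20.0
```

Request:
apply_moves(
  newtons=20,
  rows=[
    {"xyz":[-0.01,-0.002,0],"roll":0,"grip":1},
    {"xyz":[-0.03,-0.006,0],"roll":1,"grip":1},
    {"xyz":[-0.06,-0.012,0],"roll":2.5,"grip":1},
    {"xyz":[-0.095,-0.019,0],"roll":4,"grip":1},
    {"xyz":[-0.13,-0.026,0],"roll":5.5,"grip":1},
    {"xyz":[-0.165,-0.033,0],"roll":7,"grip":1},
    {"xyz":[-0.2,-0.04,0],"roll":8.5,"grip":1},
    {"xyz":[-0.235,-0.047,0],"roll":10,"grip":1},
    {"xyz":[-0.27,-0.054,0],"roll":11.5,"grip":1},
    {"xyz":[-0.3,-0.06,0],"roll":13,"grip":1},
    {"xyz":[-0.325,-0.066,0],"roll":14.5,"grip":1},
    {"xyz":[-0.34,-0.07,0],"roll":16.4,"grip":1},
  ],
)

```text
clock: 11.48
tcp_pos: [0.462, -0.0426, 0.2454]
orientation: [-0.001, 0.719, 0.695, -0.001]
wrist_force: [-0.8, -0.1, -0.8]
grip_width: 0.514
gripper_force: 20.0
```

Request:
apply_moves(
  newtons=20,
  rows=[
    {"xyz":[-0.02,0.003,0],"roll":0,"grip":1},
    {"xyz":[-0.05,0.006,0],"roll":0,"grip":1},
    {"xyz":[-0.08,0.01,0],"roll":0,"grip":1},
    {"xyz":[-0.11,0.014,0],"roll":0,"grip":1},
    {"xyz":[-0.14,0.018,0],"roll":0,"grip":1},
    {"xyz":[-0.16,0.022,0],"roll":0,"grip":1},
    {"xyz":[-0.171,0.022,0],"roll":0,"grip":1},
    {"xyz":[-0.171,0.022,0.02],"roll":0,"grip":1},
    {"xyz":[-0.171,0.022,0.05],"roll":0,"grip":1},
    {"xyz":[-0.171,0.022,0.08],"roll":0,"grip":1},
    {"xyz":[-0.171,0.022,0.1],"roll":0,"grip":1},
    {"xyz":[-0.171,0.022,0.11],"roll":0,"grip":1},
  ],
)

```text
clock: 12.48
tcp_pos: [0.4774, -0.2102, 0.1333]
orientation: [-0.003, 0.718, 0.696, -0.001]
wrist_force: [-0.6, 0.2, -1.4]
grip_width: 0.515
gripper_force: 20.0
```

Request:
apply_moves(
  rows=[
    {"xyz":[0,0,0],"roll":0,"grip":1},
    {"xyz":[0,0,0],"roll":0,"grip":1},
    {"xyz":[0,0,0],"roll":0,"grip":1},
  ],
)

```text
clock: 12.73
tcp_pos: [0.4809, -0.2118, 0.1377]
orientation: [0.001, 0.718, 0.696, 0.0]
wrist_force: [0.5, 0.3, -0.8]
grip_width: 0.515
gripper_force: 20.0
```

Run:
```python
from h import *
import pickle
c=cam("scene");t=cam("top");pickle.dump({"scene":c,"top":t},open("c3.pkl","wb"))
a=cv2.resize(c["image"][195:275,280:360,::-1],(400,400),interpolation=cv2.INTER_CUBIC)
b=cv2.resize(t["image"][190:270,310:390,::-1],(400,400),interpolation=cv2.INTER_CUBIC)
cv2.imwrite("pics/c4.png",np.hstack([a,b]));s=read_state();print(s["tcp_pos"],s["orientation"],s["wrist_force"],s["ft_torque"])
```

```text
[ 0.4810507  -0.21193823  0.13793494] [1.01956368e-03 7.18111400e-01 6.95927288e-01 4.33373829e-04] [ 0.21434274  0.24125281 -2.30821901] [-0.05546858 -0.13699826 -0.03224298]
```

View pics/c4.png

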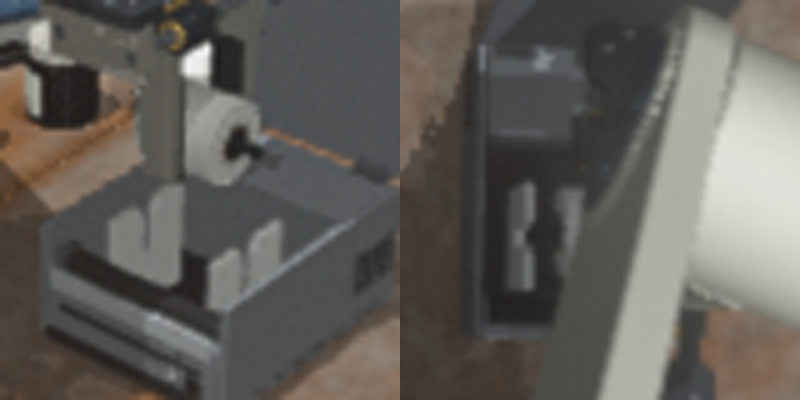

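Run:
```python
from h import *
import pickle
d=pickle.load(open("c3.pkl","rb"));c,t=d["scene"],d["top"]
print("slots scene",plane(c,[[309.2,236.6],[329,244]],.08))
print("bay cand proj scene",proj(c,[[.4795,-.179,.08],[.4773,-.248,.08]]))
print("tip scene",plane(c,[[334,225.4]],.139),"exp proj",proj(c,[[.4797,-.2534,.139]]))
print("tip top",plane(t,[[335,234.4]],.139),"exp proj",proj(t,[[.4823,-.1704,.139]]))
g=c["image"][225:262,305:345].astype(int).mean(2).astype(int)
for r in range(2,30,1): print(225+r,g[r])
g=t["image"][222:252,328:348].astype(int).mean(2).astype(int)
for r in range(30): print(222+r,g[r])
```

```text
slots scene [[ 0.47305206 -0.18681806  0.08      ]
 [ 0.47542784 -0.25135703  0.08      ]]
bay cand proj scene [[308.31716948 234.74592717]
 [328.3568343  243.29251567]]
tip scene [[ 0.4806038  -0.26094149  0.139     ]] exp proj [[331.41298089 224.64958665]]
tip top [[ 0.48464689 -0.16965162  0.139     ]] exp proj [[335.29997005 235.28002253]]
227 [126 125 119  99  84  85  85  87  92  84  70  76 124 126 127 128 131 131
 130 111 101  91 115 126 114  75  71  72  71  71  74  87  89  88  90  89
  88  88  89  89]
228 [121  95  82  83  84  85  87  87  94  84  70  69 119 123 123 126 132 130
 129 128 123 123 131 127  92  72  77  86  76  73  76  89  90  90  89  90
  90  88  88  89]
229 [101  79  73  74  85  85  85  86  92  84  72  60 100 112 115 120 125 132
 132 133 128 128 129 104  76  75  88  89  90  89  89  90  89  88  89  89
  89  90  88  89]
230 [ 79  74  74  74  75  75  79  84  89  82  63  54  76  81  88 103 117 133
 132 129 134 123 106  82  88  90  91  90  90  90  90  90  90  89  90  89
  90  90  89  90]
231 [ 74  74  75  74  73  74  76  78  85  87  80  75  74  75  76  80  88 111
 131 
[... 5628 characters left out ...]
]
243 [ 35  36  40  55  74  78  88 111  89  48  41  42  48  67  85  88  78  77
  77  78]
244 [ 36  35  41  58  75  78  89 110  89  48  40  42  46  62  79  86  79  77
  77  78]
245 [ 34  35  41  59  76  77  89 110  88  48  39  40  43  49  65  79  77  77
  77  78]
246 [ 36  35  42  59  74  77  88 110  89  48  39  40  41  45  56  76  77  77
  77  78]
247 [ 35  36  41  57  68  71  83 100  80  45  41  40  42  46  59  75  77  77
  78  78]
248 [35 35 37 44 46 48 49 54 44 39 42 43 44 51 65 75 76 77 78 77]
249 [34 33 33 35 36 35 35 37 37 39 39 40 42 52 70 76 76 78 77 78]
250 [34 34 32 34 33 35 36 35 35 37 38 38 40 54 72 76 76 76 77 78]
251 [34 33 34 34 35 34 36 36 35 37 37 39 43 58 74 77 76 76 77 77]
```

Run:
```python
from h import *
import pickle
d=pickle.load(open("c3.pkl","rb"));c=d["scene"];P=cloud(c)
cv2.imwrite("pics/z.png",np.hstack([cv2.resize(c["image"][207:237,310:345,::-1],(400,343),interpolation=cv2.INTER_CUBIC),cv2.resize(np.clip(c["image"][207:237,310:345,::-1].astype(int)*2,0,255).astype(np.uint8),(400,343),interpolation=cv2.INTER_NEAREST)]))
f=lambda p:"%d/%d/%d"%tuple(np.round(p*1000))
for v in (218,221,223,224,225,226,227,228): print(v," ".join(f(P[v,u]) for u in range(320,338)))
a=np.radians(-1.9);ex=np.array([np.cos(a),np.sin(a)]);ey=np.array([-np.sin(a),np.cos(a)])
m=(P[...,2]>.115)&(P[...,2]<.163)&(P[...,0]>.45)&(P[...,0]<.51)&(P[...,1]<-.225)&(P[...,1]>-.28)
q=(P[m][:,:2]-[.4810,-.2119])@ey;print(m.sum(),np.histogram(q*1000,bins=np.arange(-60,-10,3)))
d2=pickle.load(open("c2.pkl","rb"));g=d2["top"]["image"].astype(int).mean(2).astype(int)
for v in list(range(224,250)): print(v,g[v,331:341],g[v,354:366])
```

```text
218 467/-225/155 465/-229/157 468/-231/157 469/-233/157 468/-237/159 475/-236/155 476/-238/156 482/-237/152 484/-239/152 492/-237/148 496/-238/146 501/-237/144 592/-183/86 591/-187/88 594/-189/87 -341/-774/696 593/-197/90 591/-201/92
221 460/-230/151 458/-234/153 464/-234/150 462/-238/152 469/-237/149 471/-238/149 476/-239/147 480/-239/145 486/-238/142 491/-238/140 497/-237/137 501/-238/135 590/-185/77 712/-112/-2 710/-117/0 717/-116/-3 588/-200/83 588/-203/84
223 459/-231/145 464/-231/143 461/-236/146 468/-234/143 467/-238/144 471/-239/143 477/-238/140 477/-241/141 480/-242/140 481/-245/140 484/-246/140 575/-191/79 578/-193/79 581/-195/78 582/-197/78 584/-199/78 586/-201/78 588/-204/78
224 459/-231/143 460/-234/143 461/-236/143 464/-237/142 471/-235/138 474/-237/137 473/-241/139 475/-243/139 476/-245/140 477/-248/140 475/-252/143 478/-253/142 482/-254/140 575/-198/79 579/-199/77 579/-203/78 582/-205/78 586/-205/76
225 456/-233/142 456/-237/143 462/-236/140 464/-238/140 472/-235/135 472/-238/136 477/-238/134 480/-239/133 477/-245/136 475/-249/138 477/-250/138 478/-254/139 482/-254/13
[... 2639 characters left out ...]
7  58  57] [ 72  88  89  91 115 178 189 118  65  61  63  65]
243 [ 65  83  94 147 220 177  82  57  57  57] [ 72  87  88  91 114 180 191 119  65  60  62  64]
244 [ 68  84  94 148 220 177  80  55  55  56] [ 73  87  88  90 120 184 191 120  64  59  63  63]
245 [ 65  85  94 148 220 174  76  49  48  48] [ 72  86  88  93 131 192 192 119  64  59  61  63]
246 [ 65  85  93 147 219 173  75  46  46  46] [ 69  86  89  93 132 193 188 112  59  55  59  61]
247 [ 61  79  87 135 199 157  70  44  46  46] [ 67  83  86  91 132 191 179  92  53  53  59  62]
248 [50 54 56 66 86 72 49 44 45 45] [ 64  78  80  84 120 170 156  81  51  54  58  60]
249 [43 41 41 42 42 43 43 43 43 44] [53 56 56 54 63 76 71 53 49 52 57 59]
```

View pics/z.png

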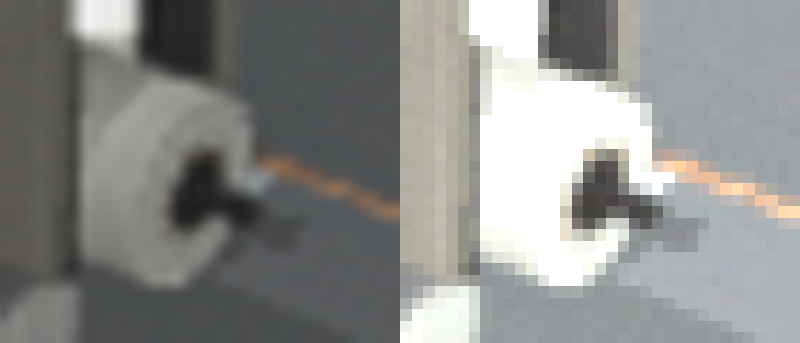

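The zoom shows the roll level, with the black spindle stub at (230,205) on the left and its shadow beside it at (285,230). It is centred in the gripper to within 1 mm. The bay is at about (0.4784, -0.2138). Lowering.

Request:
apply_moves(
  rows=[
    {"xyz":[-0.002,-0.0025,0],"roll":0,"grip":1},
    {"xyz":[-0.002,-0.0025,0.01],"roll":0,"grip":1},
    {"xyz":[-0.002,-0.0025,0.02],"roll":0,"grip":1},
    {"xyz":[-0.002,-0.0025,0.03],"roll":0,"grip":1},
    {"xyz":[-0.002,-0.0025,0.038],"roll":0,"grip":1},
    {"xyz":[-0.002,-0.0025,0.043],"roll":0,"grip":1},
    {"xyz":[-0.002,-0.0025,0.044],"roll":0,"grip":1},
    {"xyz":[-0.002,-0.0025,0.044],"roll":0,"grip":1},
    {"xyz":[-0.002,-0.0025,0.044],"roll":0,"grip":1},
    {"xyz":[-0.002,-0.0025,0.044],"roll":0,"grip":1},
    {"xyz":[-0.002,-0.0025,0.044],"roll":0,"grip":1},
    {"xyz":[-0.002,-0.0025,0.044],"roll":0,"grip":1},
  ],
)

```text
clock: 13.83
tcp_pos: [0.4779, -0.2137, 0.0929]
orientation: [0.0, 0.718, 0.696, 0.0]
wrist_force: [-0.0, 0.5, 0.1]
grip_width: 0.521
gripper_force: 20.0
```

Run:
```python
from h import *
c=cam("scene");t=cam("top");s=read_state();print(s["tcp_pos"],s["orientation"],s["wrist_force"],s["gripper_force"])
P=cloud(c);m=(P[...,0]>.57)&(P[...,0]<.64)&(P[...,1]>-.29)&(P[...,1]<-.14)&(P[...,2]>.1)&(P[...,2]<.2)
w=P[m];k=np.polyfit(w[:,2],w[:,0],1);print(m.sum(),"lean",np.degrees(np.arctan(k[0])))
print(proj(c,[[.477,-.2535,.094]]))
a=cv2.resize(c["image"][195:275,280:360,::-1],(400,400),interpolation=cv2.INTER_CUBIC)
b=cv2.resize(t["image"][190:270,310:390,::-1],(400,400),interpolation=cv2.INTER_CUBIC)
cv2.imwrite("pics/c5.png",np.clip(np.hstack([a,b]).astype(int)*1.4,0,255).astype(np.uint8))
```

```text
[ 0.47780835 -0.21367443  0.09283647] [2.24717185e-04 7.18152984e-01 6.95885217e-01 8.31487097e-05] [-0.05504427 -0.26604818 -1.31259912] 19.983942210674286
852 lean 10.696786447741228
[[330.19561008 239.60536062]]
```

View pics/c5.png

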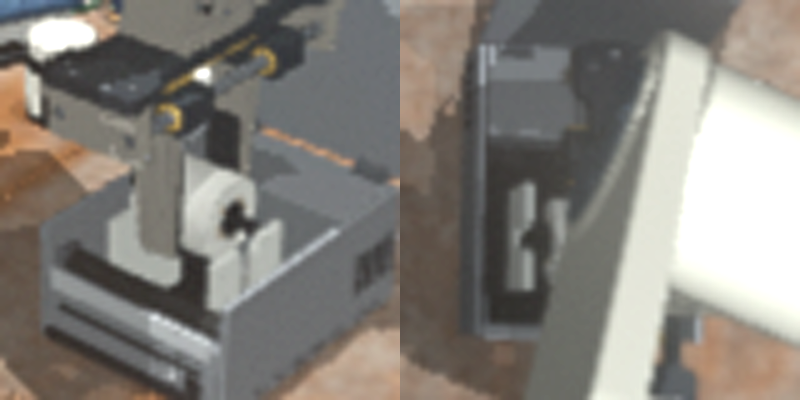

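The near spindle end at (248,228) sits centred just above its slot at (245,248). In the top view the far end, at (540,238), lies over the other slot. The cover is still at about 100.7° and nothing touches the printer.

```bash
python3 -c "
from cell import manip
print(manip.job_done())"
```

```text
the job is handed in; nothing more can be done
None
```

I handed the job in at about 14 s, but it returned no verdict. The cover stands at about 101° by itself, and the wide roll is held level over the bay with its spindle about 14 mm above the slot mouths, by my measurements within about 1 mm of centre, touching nothing.

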